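# Lock the sprung tension wheel with its pin

### The arm

A 6-joint arm with a two-finger parallel gripper is mounted at the origin on a cart in front of the work surface, level with it; the furniture and walls round the work are solid. World frame = base frame: x ahead of the robot, y to its left, z up, the work surface at z = 0. Lengths are in m, angles in rad, forces in N, time in s.
With the tool pointing down it reaches from about 0.4 to 0.825 m from the base axis. Payload 7 kg.
Tool frame: the origin (TCP) lies between the finger pads; the fingertips stand ctrl.tip_reach ahead of it and the grasp point (between the pads) lies 8 mm behind it (ctrl.tip_reach is the distance from the TCP to the fingertips, in m); z points along the fingers, y is the direction in which the jaws open and shut (so a half turn about z gives the same grasp; the last joint's range is limited). The gripper opens to 88 mm and grips with 3 to 60 N. Pads are 19 mm wide; open, the fingers measure 130 mm over their backs; the gripper's body (78 mm by 193 mm) begins 47 mm behind the grasp point.
Start: joints at [1.497, 0.359, 0.012, 0, -1.224, -0.288], TCP at [0.239, 0.631, 0.238] pointing down, gripper open.
Joint ranges: [-3.07, 3.07], [-1.43, 2.12], [-1.02, 1.25], [-3.03, 1.67], [-3.05, -0], [-3.03, 3.03]. Speed limits (rad/s): [2.39, 2.39, 3.01, 3.14, 3.14, 3.14].

### API

Orientations are given as a unit quaternion [w, x, y, z].
In Python, from bench import ctrl gives the robot as it stands.
- The arm moves only by the shell command python3 -m creep 'ROWS' [FORCE]. ROWS is JSON, a list of rows, each an object with "linear": the shift along the tool's x, y, z in m, a list of three; "turn": the turn about the tool's z in rad; "fingers": the opening, from -1 (shut) to 1 (fully open), so that 0 is half open. A call has 1 to 20 rows; each row shifts and turns the commanded pose from where the row before left it, along the tool's axes as they then stand; what a row does not reach is not made up. A row lasts 1/12 s, in which the tool goes at most 41.7 mm and 7.16 degrees, less where a joint would pass 70% of its speed; a pose out of reach is approached as far as the arm can. A call is refused whole if a number of a shift passes 0.0417 or a number of a turn 0.125, either way. A call with a gripper value outside its range is refused whole. The fingers move at their own pace and stop on an object; FORCE is the grip in N (left out, the last holds). Time passes only in rows, so rows that do not move let the fingers close. It gives the time, the measured TCP pose, the force and the opening at its end, in the units of the state.
- ctrl.sense(): the state, without advancing time (a new reading comes with each control period).
- ctrl.snapshot(name): name is "scene" or "top" or "wrist"; returns the picture (420x560x3 uint8, red, green, blue); there is no depth.
- ctrl.camera_info(name): a dict with "fx", "fy", "cx", "cy" (pixels), "R" (3x3) and "t" (3): a world point X has camera coordinates R X + t. Camera axes: x right, y down, z forward; pixel columns grow to the right and rows downward; lengths in m; the calibration is good to about 2 mm. The wrist camera is an equidistant fisheye: a pixel r from the principal point sees the ray r / f radians off the axis. A picture is of the moment at which its call begins: read the wrist's pose just before it. camera_info takes no time and is no camera call; for the wrist camera it gives the pose at the moment of the call.
- ctrl.job_done(): hands the job in, once; it reports no verdict.
The state is a dict: "time": time; "joint_pos": joint angles; "qd": joint speeds; "joint_torque": joint torques, N m; "position": TCP position; "tcp_rot": TCP orientation; "force": force on the tool from outside, world axes, zero at the start; "moment": the same for the moment, N m; "width": finger opening in m.
Only numpy, scipy, OpenCV 4.12 (cv2) and the standard library are available. Lean on these libraries where they do the work, as an engineer would, in place of code of your own. Each camera call takes 0.05 s, during which the arm holds its last target. There are 200 camera calls.

### The job

Wind up the label web tensioner and lock it: take the locking pin out of its stand, put it down through the eye of the sprung wheel, and use it to turn the wheel counterclockwise against the spring until it stands over the slot in the plate underneath, which is out of sight somewhere near the upright mark on the base. Find the slot by feel without forcing the pin, drop the pin fully home so that it holds the wheel, and let go, leaving the things round about where they are.

Things in the scene. Friction and masses are not known exactly. Their poses are not given: they have to be found in the camera images.
- tensioner: The tensioner, fixed to the table: grey foot plate 165 x 150 x 8 mm, on it a square steel index plate 126 x 126 x 26 mm, above that the wheel. Origin on the wheel's vertical axis at table height; z up; -x points from the axis to the mark. Over 50 N between pin and unit (spring load and all contacts added up) mars it; pushing with 5 to 15 N is plenty.
- plate_top (a point): Where the wheel's axis meets the top of the index plate, 34 mm above the table. The plate is flat but for one slot, 26 mm deep: centre 50 mm from the axis, 11.7 mm wide along the turning direction, 14.5 mm long radially, 1.5 mm chamfer. It is clamped anew each time, so the slot lies anywhere up to 0.3 rad (15 mm) either side of the mark's direction, unseen under the wheel.
- mark (a point): Top of the small upright steel nib (8 x 6 mm, top 38 mm above the table) on a tab of the foot plate, just outside the wheel's rim, 90 mm from the wheel's axis: the slot lies within 0.3 rad of this direction.
- tension_wheel (a joint): Turn of the wheel in rad, counterclockwise seen from above. The wheel (black rim 155 mm across, solid pale web with three ribs, 37 to 60 mm above the table) is sprung against a stop at 0 and stops at 1.4; with the eye at the mark it reads 0.91. The spring pull at the eye is about 4 N at 0 and 5 to 8 N over the slot; let go, it flies back.
- eye (a point): The eye: middle of the mouth of the through slot in the block (36 x 34 mm, 20 mm thick) on the wheel, 50 mm from the axis, top 57 mm above the table, 23 mm above the index plate. The opening is 11.7 mm along the turning direction by 14.5 mm radially, with a 2 mm chamfer. It moves with the wheel.
- pin: The loose locking pin, upright, 89 mm long, 60 g: steel shank 10 mm across, 45 mm long, its last 4 mm tapering to 6 mm; collar 16 mm across, 12 mm high; round black grip 24 mm across, 32 mm high. Origin at the lower tip, z towards the grip. Fully home, the collar rests on the eye block and the tip is 12 mm above the table; standing on the index plate it is at 34 mm.
- pin_head (a point): Centre of the pin's round black grip, 73 mm above its tip: the place to hold it, from above.
- pin_stand: The fixed grey stand in which the pin stands at first: a block 44 x 44 x 40 mm, origin under its centre, with a hole 12 mm across and 32 mm deep in its top (the tip starts 8 mm above the table, so lift the pin over 35 mm to clear it).
- hexkey: Bystander: black L-shaped hex key, 92 mm long, 32 mm wide, 5 mm thick, lying on the table; origin under its centre.
- spanner: Bystander: small spanner 184 mm long lying on the table beside the tensioner; origin under its centre.
- cap_stray: Bystander: yellow bottle cap 29 mm across and 17 mm high, loose on the table; origin under its centre.

How it is judged:
By the outcome, as a careful person would: the job done as asked, in the order asked, and still so for the second after the job is handed in, with the robot touching nothing.
It also fails if it takes over 72 s, if anything falls off the work surface, if the arm or the gripper's body presses on something with over 40 N, if the wrist force passes 120 N, or if a joint passes its speed limit or range.

## Working session

There is one attempt and no reset: what is moved stays moved. The work goes in short steps, Python scripts to look and compute and a shell command to move; the robot and the scene stay as the last step left them, time stands still between calls to the robot, and variables do not carry over. Pictures are saved under pics/ and viewed, about 8 in all and at most 12, crops included, and the job is handed in when it is done.

```bash
ls; mkdir -p pics
python3 - <<'E'
from bench import ctrl
import cv2,numpy as np
s=ctrl.sense();print(s,ctrl.tip_reach)
a=ctrl.snapshot("scene");b=ctrl.snapshot("top");
for n,i in(("scene",a),("top",b)):
    cv2.imwrite(f"pics/{n}0.png",i[:,:,::-1]);print(n,ctrl.camera_info(n))
E
```

```text
pics
{'time': 0.0, 'joint_pos': array([ 1.49712575e+00,  3.59396088e-01,  1.10024310e-02, -3.80909302e-04,
       -1.22410960e+00, -2.88085643e-01]), 'qd': array([-1.50927087e-04, -1.56143446e-03,  1.24014098e-03,  1.48338675e-04,
        1.79706740e-03,  2.29592017e-06]), 'joint_torque': array([-1.84541437e-03, -5.82711983e+01,  2.93053079e+01,  6.99680284e+00,
        6.86382395e-03, -1.73519720e-04]), 'position': array([0.23874715, 0.63082299, 0.23658663]), 'tcp_rot': array([ 8.67727436e-04,  9.83674061e-01, -1.79957164e-01, -8.67170415e-05]), 'force': array([0.22803086, 0.36831739, 0.11825504]), 'moment': array([-0.0067883 ,  0.04034151, -0.01093756]), 'width': 0.08773997983905778} 0.011
scene {'fx': 528.0707554556465, 'fy': 528.0707554556465, 'cx': 272.4546150943435, 'cy': 216.70925464510302, 'R': array([[-0.7120896 , -0.70172613, -0.02255731],
       [-0.30424951,  0.3373795 , -0.8908464 ],
       [ 0.63274057, -0.62749941, -0.45374426]]), 't': array([0.64968994, 0.07759398, 0.87035892])}
top {'fx': 397.16631055531104, 'fy': 397.16631055531104, 'cx': 276.77421947619104, 'cy': 207.64354691119524, 'R': array([[-0.18886124, -0.98199186, -0.00484015],
       [-0.95990553,  0.18564875, -0.21003788],
       [ 0.20715406, -0.03502192, -0.97768127]]), 't': array([0.48165785, 0.41789345, 0.86299491])}
```

View pics/top0.png

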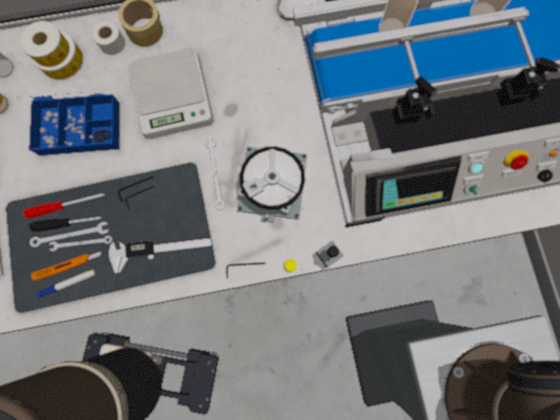

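View pics/scene0.png

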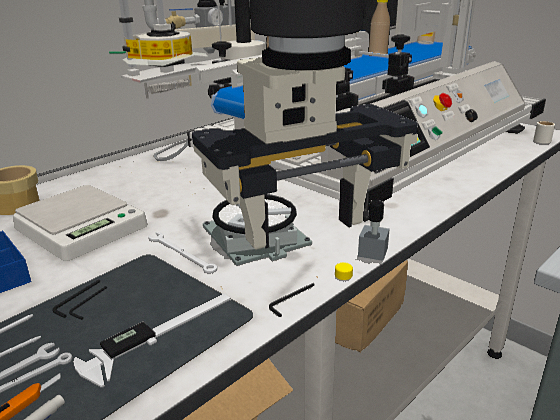

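Top view: wheel centre ≈(271,178), mark ≈(268,217), pin/stand ≈(332,253), cap (290,266), hex key (245,266), spanner (216,175). Next I'll view an enlarged crop and set up the ray helpers.

```bash
cat > h.py <<'E'
import numpy as np,cv2
from bench import ctrl
from scipy.spatial.transform import Rotation as Ro
def ray(n,u,v,info=None):
    c=info or ctrl.camera_info(n);R=np.array(c["R"]);t=np.array(c["t"])
    a=np.array([(u-c["cx"])/c["fx"],(v-c["cy"])/c["fy"]])
    if n=="wrist":
        r=np.hypot(*a);d=np.r_[a/r*np.sin(r),np.cos(r)] if r>1e-9 else np.array([0,0,1.])
    else: d=np.r_[a,1]
    return -R.T@t,R.T@d
def onz(n,u,v,z,info=None):
    o,d=ray(n,u,v,info);return (o+d*(z-o[2])/d[2])
def proj(n,X,info=None):
    c=info or ctrl.camera_info(n);p=np.array(c["R"])@X+c["t"]
    if n=="wrist":
        r=np.hypot(p[0],p[1]);q=p[:2]/r*np.arctan2(r,p[2])
    else:q=p[:2]/p[2]
    return q*c["fx"]+[c["cx"],c["cy"]]
def tool(dw):  # world shift -> tool axes, and TCP
    s=ctrl.sense();q=s["tcp_rot"];R=Ro.from_quat([q[1],q[2],q[3],q[0]]).as_matrix()
    return R.T@np.array(dw),s
E
python3 - <<'E'
from h import *
im=cv2.imread("pics/top0.png")
c=im[135:285,200:360];cv2.imwrite("pics/crop_top.png",cv2.resize(c,None,fx=5,fy=5,interpolation=cv2.INTER_CUBIC)[:, :])
for n,u,v,z in [("wheel",271,178,.06),("mark",268,217,.038),("grip",333,253,.097),("cap",290,266,.017),("standtop",329,255,.04)]:
    print(n,onz("top",u,v,z).round(4))
E
```

```text
wheel [0.5691 0.3942 0.06  ]
mark [0.4854 0.4175 0.038 ]
grip [0.3724 0.298  0.097 ]
cap [0.3677 0.3889 0.017 ]
standtop [0.3738 0.2991 0.04  ]
```

View pics/crop_top.png

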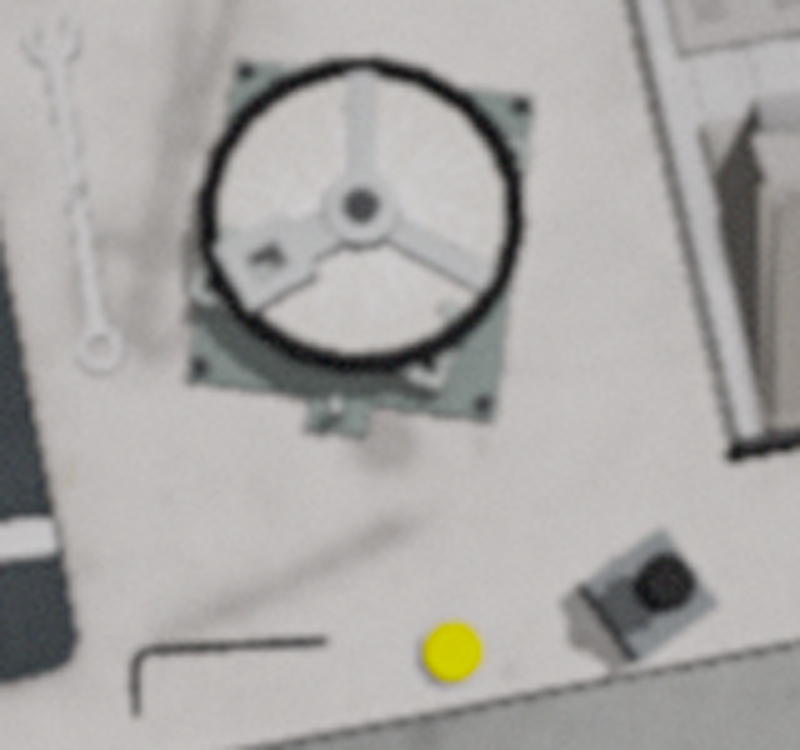

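Run:
```python
from h import *
P=lambda x,y,z:onz("top",200+x/5,135+y/5,z).round(4)
for n,x,y,z in [("rim",363,213,.06),("hub",360,206,.06),("eye",268,258,.057),("mark",335,405,.038),("grip",665,583,.097),("mach_corner0",730,450,0),("mach_corner.1",770,430,.1),("panel",700,150,.1)]: print(n,P(x,y,z))
t,s=tool(P(665,583,.097)-s0 if 0 else np.array(P(665,583,.097))-ctrl.sense()["position"]);print(t,ctrl.camera_info("wrist"))
```

```text
rim [0.5693 0.3904 0.06  ]
hub [0.5729 0.3911 0.06  ]
eye [0.5575 0.4369 0.057 ]
mark [0.4881 0.4193 0.038 ]
grip [0.3753 0.2974 0.097 ]
mach_corner0 [ 0.4384  0.2384 -0.    ]
mach_corner.1 [0.4302 0.2398 0.1   ]
panel [0.5577 0.2413 0.1   ]
[0.24570463 0.26337038 0.14016075] {'fx': 325.19226210127806, 'fy': 325.19226210127806, 'cx': 278.9214269848672, 'cy': 207.57136238382705, 'R': array([[-0.35357631, -0.93540509,  0.0010526 ],
       [-0.89698644,  0.3393731 ,  0.28326881],
       [-0.26532832,  0.09921297, -0.95903997]]), 't': array([ 0.67411912, -0.03590623,  0.3897051 ])}
```

```bash
python3 -m creep '[{"linear":[0.0205,0.022,0.003],"turn":0,"fingers":1},{"linear":[0.0205,0.022,0.003],"turn":0,"fingers":1},{"linear":[0.0205,0.022,0.003],"turn":0,"fingers":1},{"linear":[0.0205,0.022,0.003],"turn":0,"fingers":1},{"linear":[0.0205,0.022,0.003],"turn":0,"fingers":1},{"linear":[0.0205,0.022,0.003],"turn":0,"fingers":1},{"linear":[0.0205,0.022,0.003],"turn":0,"fingers":1},{"linear":[0.0205,0.022,0.003],"turn":0,"fingers":1},{"linear":[0.0205,0.022,0.003],"turn":0,"fingers":1},{"linear":[0.0205,0.022,0.003],"turn":0,"fingers":1},{"linear":[0.0205,0.022,0.003],"turn":0,"fingers":1},{"linear":[0.0205,0.022,0.003],"turn":0,"fingers":1},{"linear":[0,0,0],"turn":0,"fingers":1},{"linear":[0,0,0],"turn":0,"fingers":1}]' 40
python3 - <<'E'
from h import *
i=ctrl.camera_info("wrist");a=ctrl.snapshot("wrist");cv2.imwrite("pics/w1.png",a[:,:,::-1])
print(-np.array(i["R"]).T@i["t"],ctrl.sense()["joint_pos"].round(3))
np.savez("w1.npz",**i)
E
```

```text
time: 1.27
position: [0.3758, 0.2958, 0.2014]
tcp_rot: [0.0, 0.983, -0.181, -0.0]
force: [0.5, 0.0, 0.4]
width: 0.0875
[0.44648895 0.26870682 0.34790608] [ 1.081  0.061 -0.46  -0.    -1.05   0.127]
```

View pics/w1.png

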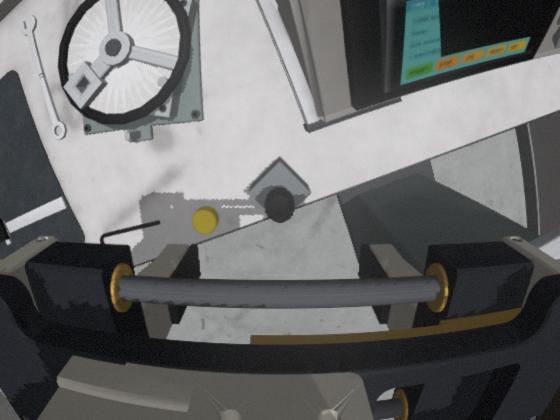

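The wrist view shows the grip at (280,206), the cap at (205,220), the eye near (82,83), the hub at (117,45) and the mark at (140,134). The grip lies under the TCP, so I'll descend and grasp.

```bash
python3 -m creep '[{"linear":[0,0,0.025],"turn":0,"fingers":0.5},{"linear":[0,0,0.03],"turn":0,"fingers":0.2},{"linear":[0,0,0.03],"turn":0,"fingers":0},{"linear":[0,0,0.02],"turn":0,"fingers":0},{"linear":[0,0,0.012],"turn":0,"fingers":0},{"linear":[0,0,0.0074],"turn":0,"fingers":0},{"linear":[0,0,0],"turn":0,"fingers":0},{"linear":[0,0,0],"turn":0,"fingers":-1},{"linear":[0,0,0],"turn":0,"fingers":-1},{"linear":[0,0,0],"turn":0,"fingers":-1},{"linear":[0,0,0],"turn":0,"fingers":-1},{"linear":[0,0,0],"turn":0,"fingers":-1},{"linear":[0,0,0],"turn":0,"fingers":-1},{"linear":[0,0,0],"turn":0,"fingers":-1}]' 45
python3 - <<'E'
from h import *
i=dict(np.load("w1.npz"));im=cv2.imread("pics/w1.png")
P=lambda u,v,z:onz("wrist",u,v,z,i).round(4)
for n,u,v,z in [("hub",117,45,.06),("eye",82,83,.057),("mark",140,132,.038),("grip",280,207,.097)]: print(n,P(u,v,z))
c=cv2.resize(im[0:150,40:215],None,fx=4.5,fy=4,interpolation=cv2.INTER_CUBIC)
t=cv2.imread("pics/top0.png")
cv2.imwrite("pics/w1c.png",cv2.resize(im[0:146,45:225],None,fx=4,fy=4,interpolation=cv2.INTER_CUBIC))
E
```

```text
time: 2.48
position: [0.3758, 0.2975, 0.0779]
tcp_rot: [-0.0, 0.984, -0.18, 0.0]
force: [-2.0, -1.4, 6.9]
width: 0.0234
hub [0.5713 0.3851 0.06  ]
eye [0.5569 0.4367 0.057 ]
mark [0.4846 0.4037 0.038 ]
grip [0.3773 0.2942 0.097 ]
```

View pics/w1c.png

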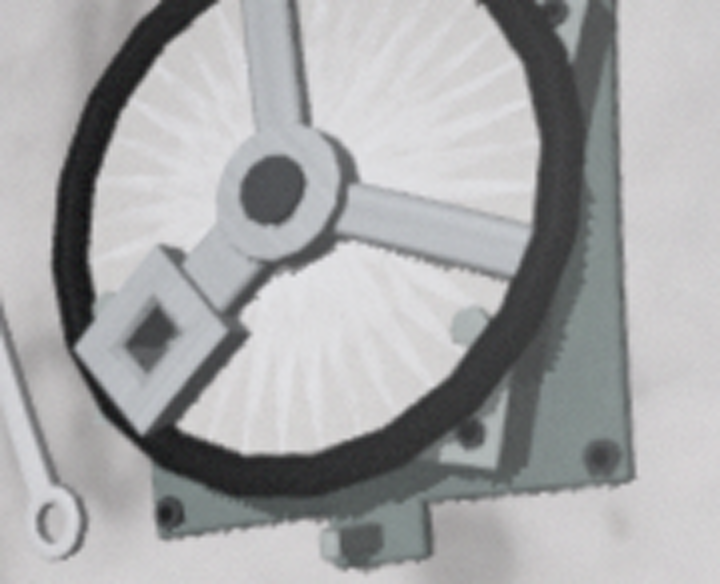

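The crop shows the eye at (150,337), so wrist pixel (82.5,84.3), and the nib top at (333,543), so (128,136). The eye and mark rays are consistent: about 71 mm apart, which fits an axis near (0.5725, 0.389). Next I'll lift.

```bash
python3 -m creep '[{"linear":[0,0,-0.003],"turn":0,"fingers":-1},{"linear":[0,0,-0.007],"turn":0,"fingers":-1},{"linear":[0,0,-0.015],"turn":0,"fingers":-1},{"linear":[0,0,-0.015],"turn":0,"fingers":-1},{"linear":[0,0,-0.015],"turn":0,"fingers":-1},{"linear":[0,0,-0.015],"turn":0,"fingers":-1},{"linear":[0,0,-0.015],"turn":0,"fingers":-1},{"linear":[0,0,0],"turn":0,"fingers":-1},{"linear":[0,0,0],"turn":0,"fingers":-1},{"linear":[0,0,0],"turn":0,"fingers":-1}]'
python3 - <<'E'
from h import *
i=dict(np.load("w1.npz"));P=lambda u,v,z:onz("wrist",u,v,z,i).round(4)
print(P(82.5,84.25,.057),P(128,136,.038))
s=ctrl.sense();i=ctrl.camera_info("wrist");np.savez("w2.npz",**i);a=ctrl.snapshot("wrist")
im=np.hstack([cv2.resize(a[180:300,210:350,::-1],None,fx=3,fy=3), cv2.resize(ctrl.snapshot("scene")[100:320,300:460,::-1],None,fx=360/220,fy=360/220)])
cv2.imwrite("pics/w2.png",im);print(s["position"],s["force"],s["moment"])
E
```

```text
time: 3.32
position: [0.3753, 0.297, 0.1619]
tcp_rot: [0.0, 0.984, -0.18, -0.0]
force: [0.4, 0.4, -0.9]
width: 0.023
[0.5554 0.4367 0.057 ] [0.4866 0.418  0.038 ]
[0.37528242 0.29702501 0.16194226] [ 0.37825274  0.39750278 -0.93504251] [-0.03940382  0.04000473 -0.01993644]
```

View pics/w2.png

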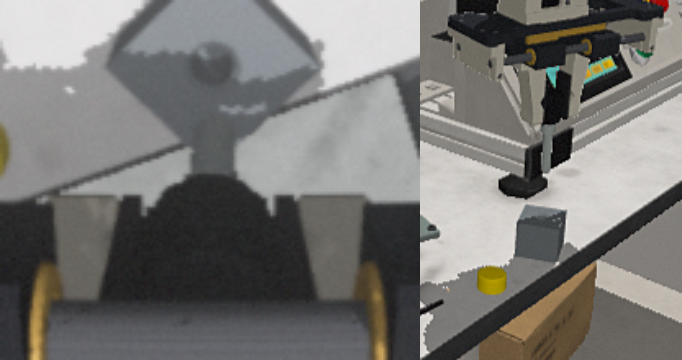

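The pin is held upright and clear of the stand. Its tip is at crop (212,124) and the stand hole at (212,62). Next I'll work out the pin offset and the move to the eye.

Run:
```python
from h import *
i=dict(np.load("w2.npz"));P=lambda u,v,z:onz("wrist",u,v,z,i).round(4)
p=ctrl.sense()["position"]
print("hole",P(280.7,200.7,.04),"tip",P(280.7,180+122/3,.092),"tcp",p)
E=np.array([.5568,.4368,0])
t,s=tool([E[0]-p[0],E[1]-p[1],0]);print(t)
A=np.array([.5725,.389])
```

```text
hole [0.377  0.2946 0.04  ] tip [0.3767 0.2949 0.092 ] tcp [0.3752154  0.29681134 0.16146712]
[ 0.12024446 -0.19522032 -0.00030036]
```

```bash
python3 -m creep '[{"linear":[0.0074,-0.0122,0],"turn":0,"fingers":-1},{"linear":[0.0148,-0.0244,0],"turn":0,"fingers":-1},{"linear":[0.0148,-0.0244,0],"turn":0,"fingers":-1},{"linear":[0.0148,-0.0244,0],"turn":0,"fingers":-1},{"linear":[0.0148,-0.0244,0],"turn":0,"fingers":-1},{"linear":[0.0148,-0.0244,0],"turn":0,"fingers":-1},{"linear":[0.0148,-0.0244,0],"turn":0,"fingers":-1},{"linear":[0.0148,-0.0244,0],"turn":0,"fingers":-1},{"linear":[0.0074,-0.0122,0.01],"turn":0,"fingers":-1},{"linear":[0,0,0.01],"turn":0,"fingers":-1},{"linear":[0,0,0],"turn":0,"fingers":-1},{"linear":[0,0,0],"turn":0,"fingers":-1},{"linear":[0,0,0],"turn":0,"fingers":-1}]'
python3 - <<'E'
from h import *
i=ctrl.camera_info("wrist");np.savez("w3.npz",**i);a=ctrl.snapshot("wrist")
b=ctrl.snapshot("scene");cv2.imwrite("pics/w3full.png",a[:,:,::-1])
im=np.hstack([cv2.resize(a[130:250,210:350,::-1],None,fx=3,fy=3,interpolation=2), cv2.resize(b[150:270,180:310,::-1],None,fx=3,fy=3)])
cv2.imwrite("pics/w3.png",im);s=ctrl.sense();print(s["position"],s["force"])
E
```

```text
time: 4.5
position: [0.5549, 0.4374, 0.1421]
tcp_rot: [0.0, 0.984, -0.18, -0.0]
force: [0.1, -0.0, -1.2]
width: 0.0233
[0.55513225 0.437915   0.1431781 ] [-0.30852082 -0.34512094  0.43038237]
```

View pics/w3.png

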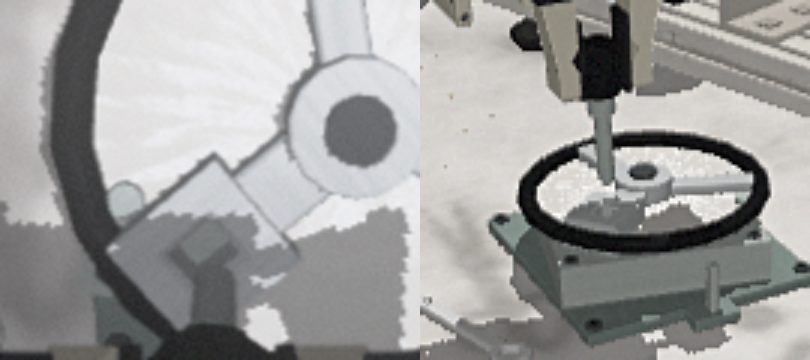

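Run:
```python
from h import *
i=dict(np.load("w3.npz"));f=lambda p:((np.array(p)-[210,130])*3).round(1)
for z in(.0735,.057): print(f(proj("wrist",np.array([.5569,.4357,z]),i)))
e=onz("wrist",210+206/3,130+241/3,.057,i);h=onz("wrist",210+361/3,130+131/3,.062,i);print(e,h)
print(tool([e[0]-.5569,e[1]-.4357,0])[0])
im=cv2.imread("pics/w3full.png")[185:235,255:305];im=cv2.convertScaleAbs(im,alpha=1.8,beta=-40);cv2.imwrite("pics/w3z.png",cv2.resize(im,None,fx=12,fy=12,interpolation=2))
```

```text
[209.8 272.2]
[209.6 250.8]
[0.55960514 0.43562737 0.057     ] [0.57356234 0.39095651 0.062     ]
[ 2.55605029e-03 -8.88625127e-04  1.95516043e-06]
```

View pics/w3z.png

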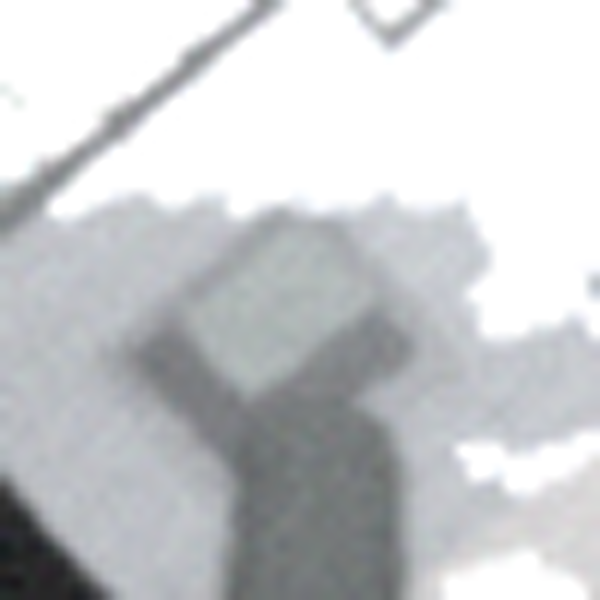

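The close view shows the eye mouth centred at about (267,345) in the zoom, with the tip at about (315,440). After correcting for height, the pin needs about 3.5 mm along tool −y.

Run:
```python
from h import *
i=dict(np.load("w3.npz"))
e=onz("wrist",277.3,213.75,.057,i);t=onz("wrist",281.25,221.7,.0735,i);print(e,t,tool([e[0]-t[0],e[1]-t[1],0])[0])
```

```text
[0.55746972 0.43752566 0.057     ] [0.55589644 0.43509111 0.0735    ] [ 6.10751742e-04 -2.83358691e-03  3.06766591e-06]
```

```bash
python3 -m creep '[{"linear":[0.0006,-0.0028,0],"turn":0,"fingers":-1},{"linear":[0,0,0.006],"turn":0,"fingers":-1},{"linear":[0,0,0.006],"turn":0,"fingers":-1},{"linear":[0,0,0.004],"turn":0,"fingers":-1},{"linear":[0,0,0.003],"turn":0,"fingers":-1},{"linear":[0,0,0.002],"turn":0,"fingers":-1},{"linear":[0,0,0],"turn":0,"fingers":-1},{"linear":[0,0,0],"turn":0,"fingers":-1}]'
```

```text
time: 5.27
position: [0.557, 0.4403, 0.121]
tcp_rot: [0.0, 0.984, -0.18, -0.0]
force: [0.4, -0.4, 0.2]
width: 0.0233
```

```bash
python3 -m creep '[{"linear":[0,0,0.002],"turn":0,"fingers":-1},{"linear":[0,0,0.002],"turn":0,"fingers":-1},{"linear":[0,0,0.002],"turn":0,"fingers":-1},{"linear":[0,0,0.002],"turn":0,"fingers":-1},{"linear":[0,0,0.002],"turn":0,"fingers":-1},{"linear":[0,0,0.002],"turn":0,"fingers":-1},{"linear":[0,0,0],"turn":0,"fingers":-1},{"linear":[0,0,0],"turn":0,"fingers":-1}]'
```

```text
time: 5.93
position: [0.5569, 0.4403, 0.1089]
tcp_rot: [0.0, 0.984, -0.18, -0.0]
force: [-0.7, -0.0, 0.0]
width: 0.0232
```

Both descents met no force, so the pin is inside the eye with its tip at about 0.039. Next I'll compute the arc rows.

Run:
```python
import numpy as np
A=np.array([.5728,.3929]);th0=np.radians(108.5)
T=np.array([[.9352,-.354],[-.354,-.9352]])
for k in range(26):
    a,b=th0+.05*k,th0+.05*(k+1)
    f=lambda q:A+.05*np.array([np.cos(q),np.sin(q)])
    print(round(.05*(k+1),2),(T@(f(b)-f(a))*1e3).round(2),f(b).round(4))
```

```text
0.05 [-1.9   1.63] [0.5546 0.4395]
0.1 [-1.81  1.72] [0.5523 0.4385]
0.15 [-1.72  1.81] [0.55   0.4374]
0.2 [-1.63  1.89] [0.5478 0.4362]
0.25 [-1.53  1.97] [0.5457 0.4349]
0.3 [-1.43  2.05] [0.5436 0.4335]
0.35 [-1.33  2.12] [0.5416 0.432 ]
0.4 [-1.22  2.18] [0.5397 0.4304]
0.45 [-1.11  2.24] [0.5379 0.4287]
0.5 [-1.    2.29] [0.5361 0.4269]
0.55 [-0.88  2.34] [0.5345 0.425 ]
0.6 [-0.77  2.38] [0.5329 0.4231]
0.65 [-0.65  2.41] [0.5315 0.421 ]
0.7 [-0.52  2.44] [0.5301 0.4189]
0.75 [-0.4   2.47] [0.5289 0.4168]
0.8 [-0.28  2.48] [0.5277 0.4146]
0.85 [-0.15  2.49] [0.5267 0.4123]
0.9 [-0.03  2.5 ] [0.5258 0.4099]
0.95 [0.1 2.5] [0.525  0.4076]
1.0 [0.22 2.49] [0.5243 0.4052]
1.05 [0.35 2.48] [0.5238 0.4027]
1.1 [0.47 2.46] [0.5233 0.4003]
1.15 [0.59 2.43] [0.523  0.3978]
1.2 [0.71 2.4 ] [0.5229 0.3953]
1.25 [0.83 2.36] [0.5228 0.3928]
1.3 [0.95 2.31] [0.5229 0.3903]
```

First a quarter of the arc, then check the forces.

```bash
python3 -m creep '[{"linear":[0,0,0],"turn":0,"fingers":-1},{"linear":[-0.0019,0.0016,0],"turn":0,"fingers":-1},{"linear":[-0.0018,0.0017,0],"turn":0,"fingers":-1},{"linear":[-0.0017,0.0018,0],"turn":0,"fingers":-1},{"linear":[-0.0016,0.0019,0],"turn":0,"fingers":-1},{"linear":[-0.0015,0.002,0],"turn":0,"fingers":-1},{"linear":[0,0,0],"turn":0,"fingers":-1},{"linear":[0,0,0],"turn":0,"fingers":-1}]' 60
```

```text
time: 6.6
position: [0.5461, 0.4351, 0.1095]
tcp_rot: [-0.0, 0.984, -0.18, 0.0]
force: [5.2, 0.9, -3.2]
width: 0.0228
```

```bash
python3 -m creep '[{"linear":[-0.0014,0.002,0],"turn":0,"fingers":-1},{"linear":[-0.0013,0.0021,0],"turn":0,"fingers":-1},{"linear":[-0.0012,0.0022,0],"turn":0,"fingers":-1},{"linear":[-0.0011,0.0022,0],"turn":0,"fingers":-1},{"linear":[-0.001,0.0023,0],"turn":0,"fingers":-1},{"linear":[0,0,0],"turn":0,"fingers":-1},{"linear":[0,0,0],"turn":0,"fingers":-1}]'
cat >> h.py <<'E'
def fr(A=(.5728,.3929)):
    s=ctrl.sense();r=s["position"][:2]-A;th=np.arctan2(r[1],r[0]);u=r/np.hypot(*r);t=np.array([-u[1],u[0]])
    F=s["force"];print("wheel %.3f R %.4f z %.4f tipz %.4f  Frad %.2f Ftan %.2f Fz %.2f |F| %.1f t %.1f"%(th-np.radians(108.5),np.hypot(*r),s["position"][2],s["position"][2]-.0699,F[:2]@u,F[:2]@t,F[2],np.linalg.norm(F),s["time"]))
E
python3 -c "from h import *;fr()"
```

```text
time: 7.18
position: [0.5372, 0.4277, 0.1098]
tcp_rot: [-0.001, 0.984, -0.18, 0.001]
force: [5.4, 1.8, -2.5]
width: 0.0229
wheel 0.475 R 0.0498 z 0.1098 tipz 0.0399  Frad -2.62 Ftan -5.04 Fz -2.47 |F| 6.2 t 7.2
```

```bash
python3 -m creep '[{"linear":[0.0009,0.0004,0],"turn":0,"fingers":-1},{"linear":[0,0,0],"turn":0,"fingers":-1},{"linear":[0,0,0],"turn":0,"fingers":-1}]'; python3 -c "from h import *;fr()"
python3 -m creep '[{"linear":[0,0,0.001],"turn":0,"fingers":-1},{"linear":[0,0,0.001],"turn":0,"fingers":-1},{"linear":[0,0,0.001],"turn":0,"fingers":-1},{"linear":[0,0,0.001],"turn":0,"fingers":-1},{"linear":[0,0,0],"turn":0,"fingers":-1},{"linear":[0,0,0],"turn":0,"fingers":-1}]'; python3 -c "from h import *;fr()"
```

```text
time: 7.43
position: [0.5376, 0.4275, 0.1097]
tcp_rot: [-0.001, 0.984, -0.18, 0.001]
force: [4.6, 4.0, -2.2]
width: 0.023
wheel 0.471 R 0.0493 z 0.1097 tipz 0.0398  Frad -0.43 Ftan -6.07 Fz -2.20 |F| 6.5 t 7.4
time: 7.93
position: [0.5382, 0.4281, 0.1069]
tcp_rot: [-0.002, 0.984, -0.18, 0.001]
force: [4.3, 2.7, 1.6]
width: 0.0228
wheel 0.453 R 0.0494 z 0.1069 tipz 0.0370  Frad -1.05 Ftan -4.94 Fz 1.57 |F| 5.3 t 7.9
```

```bash
python3 -m creep '[{"linear":[0,0,0.001],"turn":0,"fingers":-1},{"linear":[0,0,0.001],"turn":0,"fingers":-1},{"linear":[0,0,0.001],"turn":0,"fingers":-1},{"linear":[0,0,0],"turn":0,"fingers":-1},{"linear":[0,0,0],"turn":0,"fingers":-1}]'; python3 -c "from h import *;fr()"
```

```text
time: 8.35
position: [0.5384, 0.4283, 0.1041]
tcp_rot: [-0.002, 0.984, -0.179, 0.001]
force: [4.2, 3.5, 2.8]
width: 0.0232
wheel 0.449 R 0.0494 z 0.1041 tipz 0.0342  Frad -0.42 Ftan -5.46 Fz 2.77 |F| 6.1 t 8.3
```

```bash
python3 -m creep '[{"linear":[0,0,0.001],"turn":0,"fingers":-1},{"linear":[0,0,0.001],"turn":0,"fingers":-1},{"linear":[0,0,0],"turn":0,"fingers":-1},{"linear":[0,0,0],"turn":0,"fingers":-1}]'; python3 -c "from h import *;fr()"
```

```text
time: 8.68
position: [0.5388, 0.4284, 0.1038]
tcp_rot: [-0.003, 0.984, -0.179, 0.002]
force: [1.9, 2.5, 12.4]
width: 0.0228
wheel 0.442 R 0.0492 z 0.1038 tipz 0.0339  Frad 0.46 Ftan -3.13 Fz 12.41 |F| 12.8 t 8.7
```

```bash
python3 -m creep '[{"linear":[-0.00044,0.0012,-0.0005],"turn":0,"fingers":-1},{"linear":[-0.00044,0.0012,-0.0003],"turn":0,"fingers":-1},{"linear":[-0.0004,0.0012,0],"turn":0,"fingers":-1},{"linear":[-0.0004,0.0012,0],"turn":0,"fingers":-1},{"linear":[-0.00033,0.0012,0],"turn":0,"fingers":-1},{"linear":[-0.00033,0.0012,0],"turn":0,"fingers":-1},{"linear":[0,0,0],"turn":0,"fingers":-1}]'; python3 -c "from h import *;fr()"
```

```text
time: 9.27
position: [0.5348, 0.4238, 0.104]
tcp_rot: [-0.004, 0.984, -0.179, 0.002]
force: [5.9, 6.2, 4.7]
width: 0.0229
wheel 0.565 R 0.0490 z 0.1040 tipz 0.0341  Frad -0.70 Ftan -8.56 Fz 4.66 |F| 9.8 t 9.3
```

```bash
python3 -m creep '[{"linear":[-0.0003,0.0012,0.0004],"turn":0,"fingers":-1},{"linear":[-0.0003,0.0012,0],"turn":0,"fingers":-1},{"linear":[-0.00025,0.0012,0],"turn":0,"fingers":-1},{"linear":[-0.0002,0.0012,0],"turn":0,"fingers":-1},{"linear":[0,0,0],"turn":0,"fingers":-1}]'; python3 -c "from h import *;fr()"
python3 -m creep '[{"linear":[-0.0002,0.0012,0.0002],"turn":0,"fingers":-1},{"linear":[-0.0002,0.0012,0],"turn":0,"fingers":-1},{"linear":[-0.00015,0.0012,0],"turn":0,"fingers":-1},{"linear":[-0.0001,0.0012,0],"turn":0,"fingers":-1},{"linear":[0,0,0],"turn":0,"fingers":-1}]'; python3 -c "from h import *;fr()"
```

```text
time: 9.68
position: [0.5314, 0.4189, 0.1031]
tcp_rot: [-0.003, 0.984, -0.179, 0.002]
force: [4.3, 4.4, 3.6]
width: 0.0228
wheel 0.688 R 0.0489 z 0.1031 tipz 0.0332  Frad -1.29 Ftan -6.06 Fz 3.58 |F| 7.2 t 9.7
time: 10.1
position: [0.5292, 0.415, 0.1027]
tcp_rot: [-0.003, 0.984, -0.179, 0.002]
force: [5.8, 6.3, 1.6]
width: 0.0227
wheel 0.778 R 0.0489 z 0.1027 tipz 0.0328  Frad -2.33 Ftan -8.21 Fz 1.63 |F| 8.7 t 10.1
```

z has fallen 1.3 mm below plate contact and the vertical force has dropped, so the tip may be over the slot. I'll probe down here.

```bash
python3 -m creep '[{"linear":[0,0,0.0007],"turn":0,"fingers":-1},{"linear":[0,0,0.0007],"turn":0,"fingers":-1},{"linear":[0,0,0.0006],"turn":0,"fingers":-1},{"linear":[0,0,0],"turn":0,"fingers":-1},{"linear":[0,0,0],"turn":0,"fingers":-1}]'; python3 -c "from h import *;fr()"
```

```text
time: 10.52
position: [0.5295, 0.4156, 0.1012]
tcp_rot: [-0.004, 0.984, -0.179, 0.002]
force: [3.8, 7.1, 4.8]
width: 0.023
wheel 0.766 R 0.0489 z 0.1012 tipz 0.0313  Frad -0.08 Ftan -8.11 Fz 4.77 |F| 9.4 t 10.5
```

```bash
python3 -m creep '[{"linear":[0,0,0.0007],"turn":0,"fingers":-1},{"linear":[0,0,0.0007],"turn":0,"fingers":-1},{"linear":[0,0,0.0006],"turn":0,"fingers":-1},{"linear":[0,0,0],"turn":0,"fingers":-1},{"linear":[0,0,0],"turn":0,"fingers":-1}]'; python3 -c "from h import *;fr()"
```

```text
time: 10.93
position: [0.5298, 0.4161, 0.0995]
tcp_rot: [-0.004, 0.984, -0.179, 0.002]
force: [4.3, 7.9, 4.7]
width: 0.0232
wheel 0.753 R 0.0489 z 0.0995 tipz 0.0296  Frad -0.07 Ftan -8.96 Fz 4.70 |F| 10.1 t 10.9
```

It's sinking freely while being guided clockwise, so I'll ease back 1 mm and keep lowering.

```bash
python3 -m creep '[{"linear":[0.0001,-0.0005,0.001],"turn":0,"fingers":-1},{"linear":[0.0001,-0.0005,0.001],"turn":0,"fingers":-1},{"linear":[0,0,0.001],"turn":0,"fingers":-1},{"linear":[0,0,0.001],"turn":0,"fingers":-1},{"linear":[0,0,0],"turn":0,"fingers":-1},{"linear":[0,0,0],"turn":0,"fingers":-1}]'; python3 -c "from h import *;fr()"
```

```text
time: 11.43
position: [0.53, 0.4166, 0.095]
tcp_rot: [-0.004, 0.984, -0.179, 0.002]
force: [4.6, 6.7, 2.6]
width: 0.0228
wheel 0.742 R 0.0489 z 0.0950 tipz 0.0251  Frad -0.82 Ftan -8.08 Fz 2.64 |F| 8.5 t 11.4
```

```bash
python3 -m creep '[{"linear":[0,0,0.001],"turn":0,"fingers":-1},{"linear":[0,0,0.001],"turn":0,"fingers":-1},{"linear":[0,0,0.001],"turn":0,"fingers":-1},{"linear":[0,0,0.001],"turn":0,"fingers":-1},{"linear":[0,0,0.001],"turn":0,"fingers":-1},{"linear":[0,0,0],"turn":0,"fingers":-1},{"linear":[0,0,0],"turn":0,"fingers":-1}]'; python3 -c "from h import *;fr()"
python3 -m creep '[{"linear":[0,0,0.001],"turn":0,"fingers":-1},{"linear":[0,0,0.001],"turn":0,"fingers":-1},{"linear":[0,0,0.001],"turn":0,"fingers":-1},{"linear":[0,0,0.001],"turn":0,"fingers":-1},{"linear":[0,0,0],"turn":0,"fingers":-1},{"linear":[0,0,0],"turn":0,"fingers":-1}]'; python3 -c "from h import *;fr()"
```

```text
time: 12.02
position: [0.53, 0.4166, 0.09]
tcp_rot: [-0.004, 0.984, -0.179, 0.002]
force: [4.3, 7.5, 3.5]
width: 0.0232
wheel 0.742 R 0.0489 z 0.0900 tipz 0.0201  Frad -0.13 Ftan -8.65 Fz 3.52 |F| 9.3 t 12.0
time: 12.52
position: [0.5301, 0.4167, 0.0861]
tcp_rot: [-0.004, 0.984, -0.179, 0.002]
force: [6.1, 8.0, 3.9]
width: 0.0232
wheel 0.740 R 0.0489 z 0.0861 tipz 0.0162  Frad -1.41 Ftan -9.99 Fz 3.94 |F| 10.8 t 12.5
```

```bash
python3 -m creep '[{"linear":[0,0,0.001],"turn":0,"fingers":-1},{"linear":[0,0,0.001],"turn":0,"fingers":-1},{"linear":[0,0,0.001],"turn":0,"fingers":-1},{"linear":[0,0,0.0005],"turn":0,"fingers":-1},{"linear":[0,0,0],"turn":0,"fingers":-1},{"linear":[0,0,0],"turn":0,"fingers":-1}]'; python3 -c "from h import *;fr()"
python3 -m creep '[{"linear":[0,0,0.0005],"turn":0,"fingers":-1},{"linear":[0,0,0.0005],"turn":0,"fingers":-1},{"linear":[0,0,0],"turn":0,"fingers":-1},{"linear":[0,0,0],"turn":0,"fingers":-1}]'; python3 -c "from h import *;fr()"
```

```text
time: 13.02
position: [0.5301, 0.4166, 0.0826]
tcp_rot: [-0.004, 0.984, -0.179, 0.002]
force: [5.9, 7.6, 3.4]
width: 0.0227
wheel 0.741 R 0.0489 z 0.0826 tipz 0.0127  Frad -1.50 Ftan -9.48 Fz 3.37 |F| 10.2 t 13.0
time: 13.35
position: [0.5301, 0.4167, 0.082]
tcp_rot: [-0.004, 0.984, -0.179, 0.002]
force: [3.4, 6.7, 6.9]
width: 0.0231
wheel 0.739 R 0.0489 z 0.0820 tipz 0.0121  Frad 0.31 Ftan -7.52 Fz 6.88 |F| 10.2 t 13.3
```

```bash
python3 -m creep '[{"linear":[0,0,0.0005],"turn":0,"fingers":-1},{"linear":[0,0,0.0005],"turn":0,"fingers":-1},{"linear":[0,0,0],"turn":0,"fingers":-1},{"linear":[0,0,0],"turn":0,"fingers":-1}]'; python3 -c "from h import *;fr()"
```

```text
time: 13.68
position: [0.5303, 0.4168, 0.0819]
tcp_rot: [-0.004, 0.984, -0.179, 0.002]
force: [2.5, 5.6, 11.3]
width: 0.0231
wheel 0.735 R 0.0488 z 0.0819 tipz 0.0120  Frad 0.54 Ftan -6.11 Fz 11.26 |F| 12.8 t 13.7
```

The pin is firmly seated, with the tip at 0.0120. I'll relieve the preload first, then open.

```bash
python3 -m creep '[{"linear":[0.0003,-0.001,-0.0005],"turn":0,"fingers":-1},{"linear":[0.0003,-0.001,-0.0005],"turn":0,"fingers":-1},{"linear":[0,-0.0005,-0.0004],"turn":0,"fingers":-1},{"linear":[0,0,0],"turn":0,"fingers":-1},{"linear":[0,0,0],"turn":0,"fingers":-1}]'; python3 -c "from h import *;fr();print(ctrl.sense()['force'])"
```

```text
time: 14.1
position: [0.5309, 0.4179, 0.082]
tcp_rot: [-0.003, 0.984, -0.179, 0.002]
force: [3.5, 4.9, 5.6]
width: 0.0233
wheel 0.709 R 0.0488 z 0.0820 tipz 0.0121  Frad -0.49 Ftan -5.96 Fz 5.63 |F| 8.2 t 14.1
[3.47943217 4.86630813 5.63477913]
```

```bash
python3 -m creep '[{"linear":[0.0003,-0.001,0],"turn":0,"fingers":-1},{"linear":[0.0003,-0.001,-0.0004],"turn":0,"fingers":-1},{"linear":[0,0,0],"turn":0,"fingers":-1},{"linear":[0,0,0],"turn":0,"fingers":-1}]'; python3 -c "from h import *;fr();print(ctrl.sense()['force'])"
```

```text
time: 14.43
position: [0.5313, 0.4186, 0.0819]
tcp_rot: [-0.002, 0.984, -0.179, 0.001]
force: [0.3, 2.9, 7.5]
width: 0.0229
wheel 0.692 R 0.0488 z 0.0819 tipz 0.0120  Frad 1.22 Ftan -2.62 Fz 7.51 |F| 8.0 t 14.4
[0.34218881 2.86574409 7.51443812]
```

```bash
python3 -m creep '[{"linear":[0,-0.0008,-0.0008],"turn":0,"fingers":-1},{"linear":[0,0,0],"turn":0,"fingers":-1},{"linear":[0,0,0],"turn":0,"fingers":-0.3},{"linear":[0,0,0],"turn":0,"fingers":0},{"linear":[0,0,0],"turn":0,"fingers":0},{"linear":[0,0,0],"turn":0,"fingers":0},{"linear":[0,0,0],"turn":0,"fingers":0},{"linear":[0,0,0],"turn":0,"fingers":0}]'; python3 -c "from h import *;fr();print(ctrl.sense()['width'])"
```

```text
time: 15.1
position: [0.5306, 0.4169, 0.08]
tcp_rot: [0.0, 0.984, -0.18, -0.0]
force: [-0.2, 0.2, 0.1]
width: 0.0434
wheel 0.730 R 0.0485 z 0.0800 tipz 0.0101  Frad 0.29 Ftan -0.10 Fz 0.09 |F| 0.3 t 15.1
0.04344816375774489
```

Released with no contact. Raising and checking.

```bash
python3 -m creep '[{"linear":[0,0,-0.005],"turn":0,"fingers":0},{"linear":[0,0,-0.01],"turn":0,"fingers":0},{"linear":[0,0,-0.02],"turn":0,"fingers":0},{"linear":[0,0,-0.03],"turn":0,"fingers":0},{"linear":[0,0,-0.03],"turn":0,"fingers":0},{"linear":[-0.01,0,-0.03],"turn":0,"fingers":0},{"linear":[-0.02,0,-0.02],"turn":0,"fingers":0},{"linear":[-0.02,0,0],"turn":0,"fingers":0},{"linear":[0,0,0],"turn":0,"fingers":0},{"linear":[0,0,0],"turn":0,"fingers":0}]'
python3 - <<'E'
from h import *
a=ctrl.snapshot("wrist");b=ctrl.snapshot("scene")
cv2.imwrite("pics/fin.png",np.hstack([cv2.resize(a[:300,80:440,::-1],(480,400)),cv2.resize(b[160:300,150:400,::-1],None,fx=1.28,fy=400/140)])[:, :800])
fr()
E
```

```text
time: 15.93
position: [0.4835, 0.4356, 0.2271]
tcp_rot: [-0.001, 0.984, -0.179, 0.0]
force: [-0.1, 0.7, 0.1]
width: 0.0438
wheel 0.805 R 0.0981 z 0.2258 tipz 0.1559  Frad -0.24 Ftan 0.17 Fz -0.17 |F| 0.3 t 16.0
```

View pics/fin.png

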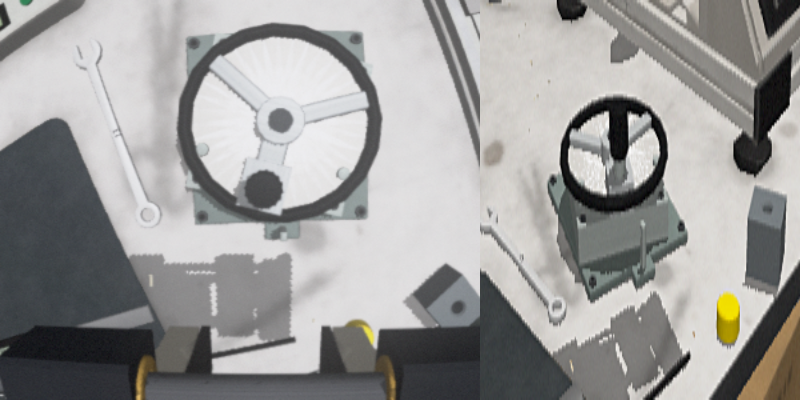

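The pin stands upright in the eye block at (264,188), collar down. The wheel is held turned towards the mark, and the spanner, cap, hex key and stand haven't moved. Handing in.

```bash
python3 -c "from bench import ctrl;print(ctrl.job_done())"
```

```text
the job is handed in; nothing more can be done
None
```

The wheel is wound up and locked by the pin, and I handed the job in at about 16 s of the 72 s allowed; no verdict was reported.

- **Winding:** I took the pin from its stand, put it down through the eye without contact force, and turned the wheel counterclockwise.
- **Finding the slot:** I slid the tip along the index plate, pressing with 12 N at first contact and about 5 N or less after that. It dropped in at a wheel angle of about 0.7 to 0.75 rad. The largest tool force in any reading was about 13 N, well under the 50 N limit.
- **Seating:** The pin stopped hard with its tip at 12.0 mm, which is the fully-home height. I eased off the load, and the slot took over holding the wheel before I let go.
- **Last checks:** After release the tool force read about 0.3 N, and the last picture shows the pin upright in the eye block with the wheel still turned. The spanner, cap, hex key and stand look undisturbed.

**Disagreements:** The camera estimates of the eye position differed by 2 to 3 mm between views, so I corrected them with a close-up before inserting the pin. The wheel angle comes from the arm position rather than a direct reading, so it may be off by a few hundredths of a radian.

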